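# Swing the bench magnifier over the bowl

### The arm

A 7-joint arm with a two-finger parallel gripper is mounted at the origin on the work surface. World frame = base frame: x ahead of the robot, y to its left, z up, the work surface at z = 0. Lengths are in m, angles in rad, forces in N, time in s.
With the tool pointing down it reaches from about 0.425 to 0.825 m from the base axis. Payload 3.6 kg.
Tool frame: the origin (TCP) lies midway between the tips of the shut fingers; the grasp point (between the pads) lies 19 mm behind it; z points along the fingers, x is the direction in which the jaws open and shut, and the axes are right-handed (so a half turn about z gives the same grasp; the last joint's range is limited). The gripper opens to 85 mm and grips with 20 to 120 N. Pads are 22 mm wide; open, the fingers measure 114 mm over their backs; the gripper's body (76 mm by 85 mm) begins 54 mm behind the grasp point. The pads swing forward as they close: fully open they stand 13 mm farther back than shut.
Start: joints at [-1.367, 0.615, -0.013, 1.423, 0.008, 1.103, -0.04], TCP at [0.148, 0.633, 0.231] pointing down, gripper open.
Joint ranges: [-3.12, 3.12], [-0.3, 2.06], [-1.34, 1.32], [0.26, 2.42], [-1.36, 4.5], [0.01, 1.98], [-2.84, 2.84]. Speed limits (rad/s): [2.79, 2.79, 3.14, 3.14, 3.14, 3.14, 3.14].

### API

Orientations are given as a rotation vector (axis times angle).
In Python, from workcell import r gives the robot as it stands.
- The arm moves only by the shell command python3 -m pendant 'ROWS' [FORCE]. ROWS is JSON, a list of rows, each a list of 7 numbers: the closure in counts, from 0 (fully open) to 255 (shut), then the shift along the tool's x, y, z in cm, then the turn, a rotation vector about the tool's x, y, z in rad. In form: [[gripper, x, y, z, ax, ay, az], ...]. A call has 1 to 5 rows; each row is the pose to reach, as a shift and turn from the pose commanded when the call began, along the tool's axes at that moment; what a row does not reach only later rows make up. A row lasts 1/8 s, in which the tool goes at most 62.5 mm and 10.7 degrees, less where a joint would pass 70% of its speed; a pose out of reach is approached as far as the arm can. A call with a gripper value outside its range is refused whole. The fingers move at their own pace and stop on an object; FORCE is the grip in N (left out, the last holds). Time passes only in rows, so rows that repeat a pose let the fingers close. It gives the time, the measured TCP pose, the force and the opening at its end, in the units of the state.
- r.observe(): the state, without advancing time (a new reading comes with each control period).
- r.get_image(name): name is "scene" or "top"; returns a dict with "color" (480x640x3 uint8, red, green, blue), "intrinsics" (3x3 intrinsics, pixels), "eye" and "orientation" of the camera in the world. Camera axes: x right, y down, z forward; pixel columns grow to the right and rows downward; lengths in m; the calibration is good to about 2 mm. A picture is of the moment at which its call begins. There is no depth.
- r.sign_off(): hands the job in, once; it reports no verdict.
Trained networks look in a picture, given as the dict that the camera call returned (one of the last four; its "shot" number tells which), for a name from the list of things; names that differ only in an ending like _2 or _b are one class to them, and where a whole thing is asked for, a point or a joint stands for the part that bears it (a point fixed in the world has none). Each returns a list of dicts, best first, with "conf" (0 to 1); they miss things now and then, are a little off and sometimes report something else, mostly with a low value. They report only what shows in the picture. A call takes as long as a camera call. They do not tell look-alikes from the thing itself.
- r.look_for(label, picture): "centre" ([column, row] in pixels, amid what is visible of it).
The state is a dict: "time": time; "qpos": joint angles; "joint_vel": joint speeds; "joint_efforts": joint torques, N m; "tool_pos": TCP position; "orientation": TCP orientation; "wrist_force": force on the tool from outside, world axes, zero at the start; "torque": the same for the moment, N m; "grip_width": opening from 0.0 (shut) to 1.0 (fully open).
Only numpy, scipy, OpenCV 4.12 (cv2) and the standard library are available. Lean on these libraries where they do the work, as an engineer would, in place of code of your own. Each camera call takes 0.05 s, during which the arm holds its last target. There are 200 camera calls.

### The job

Swing the bench magnifier round on its post, by its upright grip, until the lens is centred straight above the round earthenware bowl (not the tray of sherds), and let go so that it stays there. Leave the bowl and the tray standing where they are.

Things in the scene. Friction and masses are not known exactly. Their poses are not given: they have to be found in the camera images.
- magnifier (a joint): Angle of the magnifier's swing arm about its fixed upright post, in rad; it grows anticlockwise seen from above, with stops at -1.35 and 1.35. The arm is level and turns about the vertical only; its pivot is stiff (about 0.25 N m, 2 N at the grip) and it stays where it is released. The post stands on the far side of the work on a 140 mm round foot; the top of its hub is 174 mm above the table.
- lens (a point): Centre of the round lens at the free end of the arm, 220 mm from the post's axis and 156 mm above the table. The black lens ring is 112 mm across and 12 mm thick. The post's axis, the grip and the lens centre lie on one straight line seen from above; the arm's own x axis points from the lens towards the post.
- grip (a point): The black upright round pin on the arm by which it is swung: 20 mm in diameter, standing 51 mm clear above the arm (from 164 to 215 mm above the table) on a 32 mm collar. This point is on the pin's axis, 195 mm above the table, 155 mm from the post's axis (between post and lens) and 65 mm from the lens centre. Nothing is beside or above it.
- bowl: The round, empty earthenware bowl to be looked at: 120 mm across the rim, 65 mm high, loose on the table. Origin at the centre of its underside. It stands below the path of the lens (within a few mm of the circle that the lens centre describes), to the left or right of where the arm starts.
- tray: Bystander: a low wooden rectangular tray of dark sherds, 130 x 110 x 22 mm, loose on the table, below the lens's path on the other side. Origin at the centre of its underside.
Things that resemble listed ones, but are neither listed nor needed, are in the scene too. There is more than one size of the bowl; the one meant has the size given above.

How it is judged:
At the end, for the whole second after the job is handed in: The lens centre is within 20 mm, seen from above, of the bowl's centre, the arm is at rest (slower than 0.05 rad/s), the bowl is upright (within 0.15 rad), and bowl and tray are within 20 mm of where they stood (horizontal distance between lens and bowl below 0.02 m and velocity of joint magnifier between -0.05 and 0.05 rad/s and distance of each of bowl, tray from where it was at the start of the episode below 0.02 m and angle between bowl's own z axis and vertical below 0.15 rad); the robot touches nothing.
It fails at once if the bowl is shifted by more than 20 mm (distance of bowl from where it was at the start of the episode above 0.02 m).
It fails at once if the tray of sherds is shifted by more than 20 mm (distance of tray from where it was at the start of the episode above 0.02 m).
It also fails if it takes over 40 s, if anything falls off the work surface, if the arm or the gripper's body presses on something with over 40 N, if the wrist force passes 120 N, or if a joint passes its speed limit or range.

## Working session

There is one attempt and no reset: what is moved stays moved. The work goes in short steps, Python scripts to look and compute and a shell command to move; the robot and the scene stay as the last step left them, time stands still between calls to the robot, and variables do not carry over. Pictures are saved under pics/ and viewed, about 8 in all and at most 12, crops included, and the job is handed in when it is done.

```bash
mkdir -p pics; cat > h.py <<'E'
import numpy as np, cv2
from scipy.spatial.transform import Rotation as R
from workcell import r
def cam(p):
    o=np.array(p["orientation"],float)
    M=o if o.shape==(3,3) else (R.from_rotvec(o).as_matrix() if o.size==3 else R.from_quat(o).as_matrix())
    return np.array(p["intrinsics"]),np.array(p["eye"]),M
def ray(p,uv,z):
    K,e,M=cam(p); d=M@np.linalg.solve(K,[uv[0],uv[1],1.]); return e+d*(z-e[2])/d[2]
def proj(p,X):
    K,e,M=cam(p); q=K@(M.T@(np.array(X)-e)); return q[:2]/q[2]
def save(p,n): cv2.imwrite(f"pics/{n}.png",p["color"][:,:,::-1])
E
python3 - <<'E'
from h import *
print(r.observe())
Z=dict(magnifier=.156,lens=.156,grip=.195,bowl=.065,tray=.022)
for n in("top","scene"):
    p=r.get_image(n); save(p,n+"0"); print(n,p["eye"],p["orientation"])
    for l in Z:
        for d in r.look_for(l,p)[:4]: print(l,np.round(d["centre"]),round(d["conf"],2),ray(p,d["centre"],Z[l]).round(3))
E
```

```text
{'time': 0.0, 'qpos': array([-1.36745895,  0.61590567, -0.01265676,  1.42492597,  0.00810482,
        1.10338813, -0.04041855]), 'joint_vel': array([-7.03831800e-04,  2.34769022e-05, -3.62330395e-04, -7.52945180e-04,
        8.68321490e-04, -2.47203790e-03,  1.46496354e-03]), 'joint_efforts': array([ 2.78478842e-05, -4.69209945e+01,  2.59135701e-01, -1.71035349e+01,
        9.91307956e-03,  9.43395251e-03,  6.33582189e-06]), 'tool_pos': array([0.14787738, 0.63216073, 0.23013785]), 'orientation': array([ 2.46016404,  1.95116293, -0.00315199]), 'wrist_force': array([ 0.399887  ,  0.90390444, -0.29888818]), 'torque': array([-0.01546327,  0.03353514,  0.02589881]), 'grip_width': 0.9980024284041396}
top [0.48403398 0.14217593 1.15228109] [-2.15811017  2.14501425 -0.08842981]
magnifier [346. 226.] 0.95 [0.619 0.128 0.156]
lens [347. 222.] 0.7 [0.626 0.127 0.156]
grip [349. 224.] 0.78 [0.618 0.124 0.195]
grip [324. 144.] 0.74 [0.745 0.163 0.195]
bowl [324. 140.] 0.95 [0.786 0.167 0.065]
bowl [224. 244.] 0.64 [0.6   0.34  0.065]
bowl [289. 342.] 0.57 [0.431 0.224 0.065]
tray [393. 293.] 0.84 [0.516 0.041 0.022]
scene [1.03739507 0.35205888 0.5731475 ] [-1.38279543 -2.1175677   0.94192932]
magnifier [289. 226.] 0.83 [0.627 0.118 0.156]
lens [289. 224.] 0.69 [0.622 0.116 0.156]
grip [286. 226.] 0.58 [0.666 0.136 0.195]
bowl [272. 374.] 0.86 [0.788 0.17  0.065]
bowl [451. 298.] 0.74 [0.582 0.343 0.065]
tray [272. 247.] 0.88 [0.555 0.041 0.022]
```

View pics/top0.png

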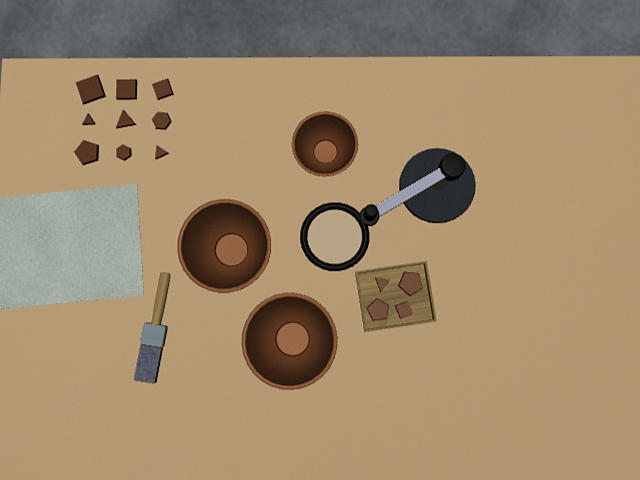

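View pics/scene0.png

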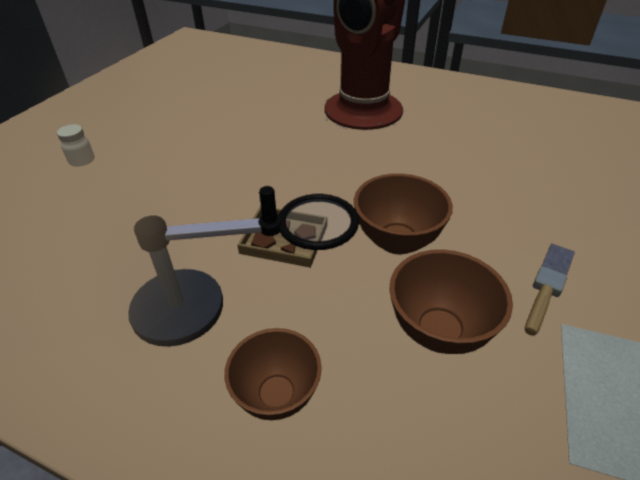

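The top view shows the post's hub at (453,166), foot (437,185), lens (335,236), grip pin around (370,213), and tray (396,296). There are three bowls: the small one at (325,144) and two larger ones at (224,246) and (290,341). Next I check sizes and geometry.

```bash
python3 - <<'E'
from h import *
p=r.get_image("top")
post=ray(p,(453,166),.174); lens=ray(p,(335,236.5),.156)
print("hub",post,"foot",ray(p,(437.5,185.5),.012)); print("lens",lens,"r",np.linalg.norm((post-lens)[:2]))
for n,uv,w in(("small",(325,144),65),("b2",(224,246),92),("b3",(290,341),95)):
    b=ray(p,uv,.065); print(n,b,"diam",w*(p["eye"][2]-.065)/p["intrinsics"][0][0],"rad",np.linalg.norm((post-b)[:2]))
a=lens-post; b=ray(p,(325,144),.065)-post
aa,ab=np.arctan2(a[1],a[0]),np.arctan2(b[1],b[0]); 
print("ang arm,bowl",np.degrees([aa,ab]), "swing",np.degrees((ab-aa)%(2*np.pi)))
g=post[:2]+.155*np.array([np.cos(aa),np.sin(aa)]); print("grip now",g,proj(p,[*g,.215]))
print("grip goal",post[:2]+.155*np.array([np.cos(ab),np.sin(ab)]))
print(R.from_rotvec(r.observe()["orientation"]).as_matrix().round(3), r.observe()["tool_pos"])
E
```

```text
hub [ 0.71421632 -0.04092785  0.174     ] foot [ 0.71559731 -0.04222219  0.012     ]
lens [0.60281636 0.14590456 0.156     ] r 0.2175231051029658
small [0.77958704 0.16487508 0.065     ] diam 0.11312051727781619 rad 0.2159355911978852
b2 [0.59600686 0.34121427 0.065     ] diam 0.16010903983937058 rad 0.4000075947598471
b3 [0.43194635 0.22289346 0.065     ] diam 0.16532998679065442 rad 0.38636514380439585
ang arm,bowl [120.8057652   72.37820206] swing 311.5724368685786
grip now [0.63483628 0.09220294] [370.44228325 211.05027546]
grip goal [0.76113986 0.10679886]
[[ 0.228  0.974 -0.   ]
 [ 0.974 -0.228  0.   ]
 [ 0.    -0.    -1.   ]] [0.14801506 0.63290715 0.23133134]
```

```bash
python3 -c "
import cv2
i=cv2.imread('pics/top0.png')[90:340,270:490]; cv2.imwrite('pics/c0.png',cv2.resize(i,None,fx=2.4,fy=2.4,interpolation=2))"
```

```text
(no output)
```

View pics/c0.png

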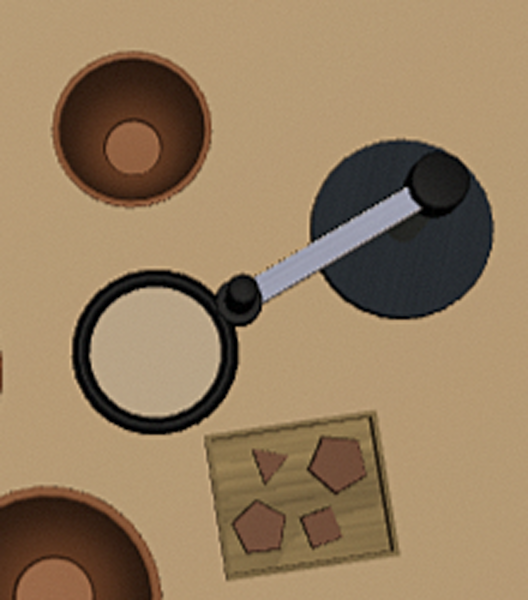

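The geometry agrees: lens radius is 0.218 against 0.220 m, and the small bowl is about 0.12 m across and 0.216 m from the post. The grip is at (0.635, 0.092) and its goal is (0.761, 0.107), a 48° clockwise swing. Approaching high.

```bash
python3 -m pendant '[[0,-3.4,4.9,-1.4,0,0,0],[0,-6.8,9.8,-2.8,0,0,0],[0,-10.2,14.7,-4.2,0,0,0],[0,-13.6,19.6,-5.6,0,0,0],[0,-17,24.5,-7,0,0,0]]' 30
python3 -m pendant '[[0,-3.4,4.9,0,0,0,0.16],[0,-6.8,9.8,0,0,0,0.32],[0,-10.2,14.7,0,0,0,0.48],[0,-13.6,19.6,0,0,0,0.64],[0,-17,24.5,0,0,0,0.8]]'
python3 - <<'E'
from h import *
s=r.observe(); M=R.from_rotvec(s["orientation"]).as_matrix(); print(s["tool_pos"],M.round(3))
print("cm to grip",(M.T@(np.array([.635,.092,.25])-s["tool_pos"])*100).round(2),s["qpos"].round(2))
E
```

```text
time: 1.27
tool_pos: [0.3491, 0.41, 0.3021]
orientation: [-2.461, -1.952, -0.001]
wrist_force: [0.1, -0.3, 0.1]
grip_width: 1.003
time: 1.9
tool_pos: [0.5488, 0.189, 0.3017]
orientation: [-3.029, -0.832, -0.001]
wrist_force: [0.6, 0.2, 0.1]
grip_width: 0.999
[0.54884707 0.18896863 0.30169311] [[ 0.86   0.511  0.001]
 [ 0.511 -0.86   0.001]
 [ 0.001 -0.    -1.   ]]
cm to grip [ 2.45 12.74  5.17] [-0.55  0.45  0.28  1.53 -0.13  1.17  0.29]
```

```bash
python3 -m pendant '[[0,1.2,6,1,0,0,0],[0,2.4,12,2,0,0,0],[0,2.5,12.7,4,0,0,0],[0,2.5,12.7,5,0,0,0],[0,2.5,12.7,5,0,0,0]]'
python3 - <<'E'
from h import *
p=r.get_image("scene"); s=r.observe(); save(p,"s1"); print(s["tool_pos"],s["orientation"])
i=cv2.imread("pics/s1.png")[60:300,120:420]; cv2.imwrite("pics/s1c.png",cv2.resize(i,None,fx=2.4,fy=2.4))
print("pin top",proj(p,[.635,.092,.215]),"tcp",proj(p,s["tool_pos"]))
E
```

```text
time: 2.52
tool_pos: [0.6336, 0.096, 0.2506]
orientation: [-3.025, -0.843, 0.003]
wrist_force: [0.2, -0.2, -0.1]
grip_width: 0.998
[0.63407082 0.09612052 0.25157356] [-3.02514842e+00 -8.43288686e-01 -4.10870908e-05]
pin top [265.4812563  189.60959627] tcp [266.17644766 165.88055367]
```

View pics/s1c.png

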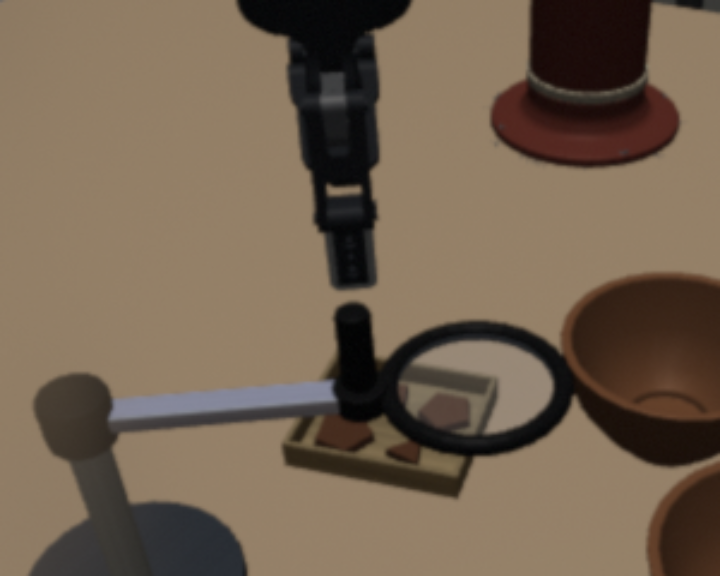

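The pin top is at (266,190) in the scene image, which matches the prediction, and the jaws straddle it. Descending and closing gently.

```bash
python3 -m pendant '[[0,-0.1,0.3,2.5,0,0,0],[0,-0.1,0.3,5,0,0,0],[0,-0.1,0.3,7.4,0,0,0],[0,-0.1,0.3,7.4,0,0,0]]'
python3 -m pendant '[[255,0,0,0,0,0,0],[255,0,0,0,0,0,0],[255,0,0,0,0,0,0],[255,0,0,0,0,0,0],[255,0,0,0,0,0,0]]' 40
python3 - <<'E'
from h import *
s=r.observe(); M=R.from_rotvec(s["orientation"]).as_matrix(); print(s["tool_pos"],M.round(3),s["torque"])
g0=s["tool_pos"][:2]; post=np.array([.715,-.0415]); print("radius",np.linalg.norm(g0-post))
for k in range(1,11):
    a=-np.radians(48.4)*k/10; c,n=np.cos(a),np.sin(a)
    d=post+np.array([[c,-n],[n,c]])@(g0-post)-g0
    print(k,(M.T@[*d,0]*100).round(2),round(-a,3))
E
```

```text
time: 3.08
tool_pos: [0.634, 0.0927, 0.1766]
orientation: [-3.025, -0.843, 0.004]
wrist_force: [-0.1, -0.2, -0.1]
grip_width: 1.001
time: 3.7
tool_pos: [0.6358, 0.0913, 0.1782]
orientation: [-3.027, -0.84, -0.002]
wrist_force: [-0.1, 0.1, 3.7]
grip_width: 0.221
[0.63575126 0.09133761 0.1781576 ] [[ 0.857  0.515  0.001]
 [ 0.515 -0.857  0.   ]
 [ 0.002  0.    -1.   ]] [0.07498118 0.0671287  0.02123176]
radius 0.15468094121243073
1 [1.3  0.06 0.  ] 0.084
2 [2.6  0.23 0.  ] 0.169
3 [3.88 0.51 0.01] 0.253
4 [5.12 0.89 0.01] 0.338
5 [6.34 1.38 0.01] 0.422
6 [7.5  1.97 0.01] 0.507
7 [8.61 2.65 0.01] 0.591
8 [9.66 3.43 0.02] 0.676
9 [10.65  4.29  0.02] 0.76
10 [11.55  5.24  0.02] 0.845
```

Pin gripped: opening is about 19 mm and the radius is 0.1547 m. Swinging the first half.

```bash
python3 -m pendant '[[255,1.3,0.06,0,0,0,0.084],[255,2.6,0.23,0,0,0,0.169],[255,3.88,0.51,0,0,0,0.253],[255,5.12,0.89,0,0,0,0.338],[255,6.34,1.38,0,0,0,0.422]]'
python3 - <<'E'
from h import *
s=r.observe(); M=R.from_rotvec(s["orientation"]).as_matrix(); g=s["tool_pos"][:2]; post=np.array([.715,-.0415])
d=g-post; print(s["tool_pos"],np.linalg.norm(d),np.degrees(np.arctan2(d[1],d[0])),s["wrist_force"],s["torque"],np.degrees(np.arctan2(M[1,0],M[0,0])))
E
```

```text
time: 4.32
tool_pos: [0.6969, 0.1126, 0.1782]
orientation: [-3.135, -0.183, 0.0]
wrist_force: [-1.7, -0.0, 4.8]
grip_width: 0.221
[0.69688367 0.11262803 0.17816547] 0.155189076924077 96.70383139645203 [-1.67616380e+00 -3.84114125e-03  4.79511740e+00] [-0.03641073  0.29361501 -0.0139746 ] 6.697752484102247
```

```bash
python3 -m pendant '[[255,1.3,0.06,0,0,0,0.084],[255,2.6,0.23,0,0,0,0.169],[255,3.88,0.51,0,0,0,0.253],[255,5.12,0.89,0,0,0,0.338],[255,6.34,1.38,0,0,0,0.422]]'
python3 -m pendant '[[255,0,0,0,0,0,0],[255,0,0,0,0,0,0]]'
python3 - <<'E'
from h import *
s=r.observe(); M=R.from_rotvec(s["orientation"]).as_matrix(); g=s["tool_pos"][:2]; post=np.array([.715,-.0415])
d=g-post; print(s["tool_pos"],np.linalg.norm(d),np.degrees(np.arctan2(d[1],d[0])),s["wrist_force"],np.degrees(np.arctan2(M[1,0],M[0,0])))
u=d/np.linalg.norm(d); L=post+.22*u; print("lens",L)
p=r.get_image("top"); save(p,"t2"); q=r.get_image("scene"); save(q,"s2")
print("expected px lens",proj(p,[*L,.156]),"bowl rim c",proj(p,[.78,.165,.065]))
a=p["color"][70:330,250:510];b=q["color"][200:460,130:390]
cv2.imwrite("pics/c2.png",cv2.resize(np.hstack([a,b])[:,:,::-1],None,fx=1.5,fy=1.5))
E
```

```text
time: 4.95
tool_pos: [0.7615, 0.1068, 0.1782]
orientation: [-3.104, 0.477, 0.0]
wrist_force: [-2.4, 0.9, 4.8]
grip_width: 0.225
time: 5.2
tool_pos: [0.762, 0.1067, 0.1782]
orientation: [-3.104, 0.473, -0.004]
wrist_force: [1.2, 2.0, 5.0]
grip_width: 0.225
[0.76204639 0.10668571 0.17824496] 0.1554746526561625 72.38626182659404 [1.16219685 2.04735644 4.99469452] -17.31172674621473
lens [0.78157166 0.16818599]
expected px lens [321.92780623 128.06397447] bowl rim c [324.93146078 143.7736549 ]
```

View pics/c2.png

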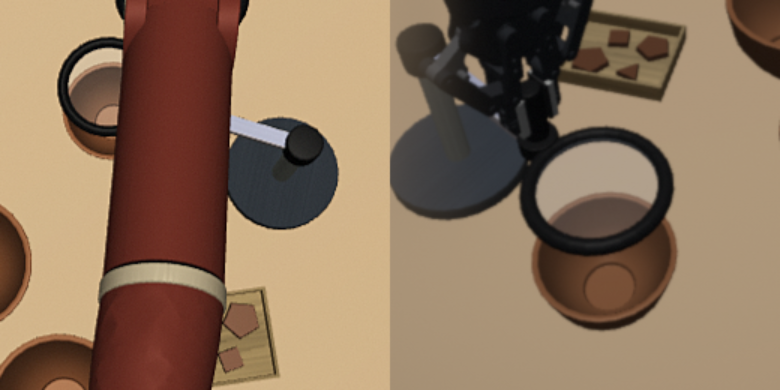

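The ring sits over the bowl, allowing for parallax, and neither the bowl nor the tray has moved. Releasing, rising straight up, then backing away for the check.

```bash
python3 -m pendant '[[0,0,0,0,0,0,0],[0,0,0,0,0,0,0],[0,0,0,0,0,0,0],[0,0,0,0,0,0,0],[0,0,0,0,0,0,0]]'
python3 -m pendant '[[0,0,0,-2,0,0,0],[0,0,0,-5,0,0,0],[0,0,0,-9,0,0,0],[0,0,0,-13,0,0,0],[0,0,0,-13,0,0,0]]'
python3 - <<'E'
from h import *
s=r.observe(); print(R.from_rotvec(s["orientation"]).as_matrix().round(3))
E
```

```text
time: 5.92
tool_pos: [0.7612, 0.1057, 0.1772]
orientation: [3.105, -0.474, -0.0]
wrist_force: [-0.9, 0.4, -0.3]
grip_width: 0.997
time: 6.55
tool_pos: [0.7629, 0.1054, 0.3125]
orientation: [-3.104, 0.473, -0.014]
wrist_force: [-0.5, -0.1, 1.5]
grip_width: 1.0
[[ 0.955 -0.298  0.009]
 [-0.298 -0.955 -0.   ]
 [ 0.009 -0.003 -1.   ]]
```

```bash
python3 -m pendant '[[0,-0.7,5.8,0,0,0,0],[0,-1.4,11.6,0,0,0,0],[0,-2.1,17.4,0,0,0,0],[0,-2.8,23.2,0,0,0,0],[0,-3.5,29,0,0,0,0]]'
python3 -m pendant '[[0,-0.6,5,0,0,0,0],[0,-1.2,9.7,0,0,0,0],[0,-1.2,9.7,0,0,0,0]]'
python3 - <<'E'
from h import *
p=r.get_image("top"); save(p,"t3")
for n in("top","scene"):
    q=p if n=="top" else r.get_image(n)
    if n=="scene": save(q,"s3")
    for l,z in(("lens",.156),("bowl",.065),("tray",.022)):
        for d in r.look_for(l,q)[:3]: print(n,l,np.round(d["centre"]),round(d["conf"],2),ray(q,d["centre"],z).round(3))
    print("expected lens",proj(q,[.7816,.168,.156]))
    # dark ring: ellipse fit around the expected place
    g=q["color"].max(2); m=(g<45).astype(np.uint8)
    c=proj(q,[.7816,.168,.156]); yy,xx=np.mgrid[:480,:640]; m[np.hypot(xx-c[0],yy-c[1])>70]=0
    for k in cv2.findContours(m,cv2.RETR_CCOMP,cv2.CHAIN_APPROX_NONE)[0]:
        if len(k)>90:
            e=cv2.fitEllipse(k); print("ell",np.round(e[0],1),np.round(e[1],1),ray(q,e[0],.156).round(4))
a=cv2.imread("pics/t3.png")[70:350,200:500];b=cv2.imread("pics/s3.png")[180:460,100:400]
cv2.imwrite("pics/c3.png",cv2.resize(np.hstack([a,b]),None,fx=1.3,fy=1.3))
E
```

```text
time: 7.18
tool_pos: [0.6399, -0.1618, 0.3063]
orientation: [-3.105, 0.474, 0.003]
wrist_force: [0.1, -0.5, 0.8]
grip_width: 1.003
time: 7.55
tool_pos: [0.597, -0.2556, 0.307]
orientation: [3.099, -0.49, -0.004]
wrist_force: [0.0, 0.2, -0.3]
grip_width: 1.0
top lens [334. 137.] 0.86 [0.766 0.148 0.156]
top bowl [225. 245.] 0.93 [0.598 0.339 0.065]
top bowl [289. 341.] 0.9 [0.432 0.225 0.065]
top bowl [324. 162.] 0.7 [0.748 0.167 0.065]
top tray [392. 294.] 0.65 [0.514 0.043 0.022]
expected lens [322.04145648 128.04705071]
ell [325.6 129.3] [64.  77.9] [0.7794 0.1622 0.156 ]
ell [321.7 127.5] [53.6 54.9] [0.7825 0.1686 0.156 ]
scene lens [253. 311.] 0.96 [0.772 0.146 0.156]
scene bowl [446. 299.] 0.9 [0.587 0.337 0.065]
scene bowl [275. 386.] 0.85 [0.8   0.181 0.065]
scene bowl [403. 206.] 0.56 [0.414 0.223 0.065]
scene tray [280. 232.] 0.85 [0.515 0.035 0.022]
expected lens [265.72451552 324.51556265]
ell [259.  325.1] [103.8 112. ] [0.7853 0.1617 0.156 ]
ell [267.5 325.6] [65.2 84. ] [0.7821 0.1704 0.156 ]
```

View pics/c3.png

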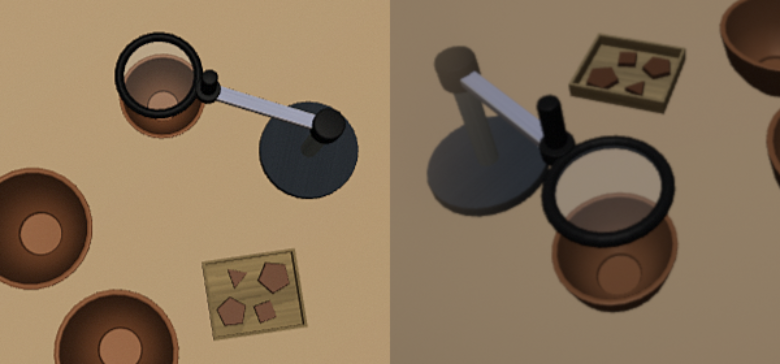

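```bash
python3 -c "
from workcell import r
print(r.sign_off())"
```

```text
the job is handed in; nothing more can be done
None
```

I gripped the magnifier's upright pin, swung the arm about 48° clockwise until the lens was over the small earthenware bowl, then let go and backed clear. I handed the job in at about 7.7 s on the robot's clock, with the robot touching nothing; no verdict was given.

**Lens position:** After release, ellipses fitted to the inside of the lens ring put its centre at (0.782, 0.169) in the top view and (0.782, 0.170) in the scene view. The bowl's centre measured (0.780, 0.165) at the start. That is about 5 mm off, against the 20 mm allowed.

**Bowl and tray:** The last pictures show the bowl upright with the visible part of its rim in the same place, and the tray where it was.

**Arm at rest:** I did not measure its speed. It was in the same place before and after I let go.

**Checks that disagreed:**
- The network's own lens centres were about 2 cm off, at (0.766, 0.148) and (0.772, 0.146). I took this to be because they include the grip.
- The network's last positions for the bowl moved a few centimetres from one camera to the other, since the lens now covers part of it.
- Ellipses fitted to the outside of the ring were pulled the same way, to y of about 0.162.

I relied on the inner-ring fits, which match the position worked out from the gripper.

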